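# Lever open the ink tin with the ink knife

### The arm

A 7-joint arm with a two-finger parallel gripper is mounted at the origin on the work surface. World frame = base frame: x ahead of the robot, y to its left, z up, the work surface at z = 0. Lengths are in m, angles in rad, forces in N, time in s.
With the tool pointing down it reaches from about 0.425 to 0.875 m from the base axis. Payload 4.7 kg.
Tool frame: the origin (TCP) lies at the very end of the fingers, on their centre line; the grasp point (between the pads) lies 19 mm behind it; z points along the fingers, y is the line along which they close (so a half turn about z gives the same grasp; the last joint's range is limited). The gripper opens to 87 mm and grips with 3 to 60 N. Pads are 19 mm wide; open, the fingers measure 117 mm over their backs; the gripper's body (75 mm by 190 mm) begins 51 mm behind the grasp point.
Start: joints at [1.326, 0.321, -0.07, 1.45, 0.023, 1.371, -0.057], TCP at [0.166, -0.628, 0.185] pointing down, gripper open.
Joint ranges: [-2.86, 2.86], [-0.3, 2.09], [-1.38, 1.24], [0.06, 2.45], [-1.56, 4.7], [0.09, 2.05], [-2.69, 2.69]. Speed limits (rad/s): [2.57, 2.57, 3.14, 3.14, 3.14, 3.14, 3.14].

### API

Orientations are given as a rotation vector (axis times angle).
In Python, from bench import ctrl, get_image, job gives the robot as it stands.
- The arm moves only by the shell command python3 -m crank 'ROWS' [FORCE]. ROWS is JSON, a list that holds one entry, the list of rows, each a list of 5 numbers: the shift along the tool's x, y, z in mm, then the turn about the tool's z in rad, then the closure, from -1 (fully open) to 1 (shut), so that 0 is half open. A call has 1 to 10 rows; each row shifts and turns the commanded pose from where the row before left it, along the tool's axes as they then stand; what a row does not reach is not made up. A row lasts 1/12 s, in which the tool goes at most 41.7 mm and 7.16 degrees, less where a joint would pass 70% of its speed; a pose out of reach is approached as far as the arm can. A call with a gripper value outside its range is refused whole. The fingers move at their own pace and stop on an object; FORCE is the grip in N (left out, the last holds). Time passes only in rows, so rows that do not move let the fingers close. It gives the time, the measured TCP pose, the force, the opening and the grip force at its end, in the units of the state.
- ctrl.get_state(): the state, without advancing time (a new reading comes with each control period).
- get_image(name): name is "scene" or "side" or "wrist"; returns a dict with "pixels" (420x560x3 uint8, red, green, blue), "fx", "fy", "cx", "cy" (pixels), "T" (4x4, takes a point from camera to world coordinates); the wrist camera has in their place "T_tool_cam" (4x4, takes a point from camera to tool coordinates, whose origin is the TCP and whose axes are the flange's). Camera axes: x right, y down, z forward; pixel columns grow to the right and rows downward; lengths in m; the calibration is good to about 2 mm. A picture is of the moment at which its call begins: read the wrist's pose just before it. There is no depth.
- job.close_job(): hands the job in; it is judged then, once.
The state is a dict: "time": time; "joint_positions": joint angles; "qd": joint speeds; "joint_torque": joint torques, N m; "position": TCP position; "tool_rot": TCP orientation; "ft_force": force on the tool from outside, world axes, zero at the start; "torque": the same for the moment, N m; "grip_width": opening from 0.0 (shut) to 1.0 (fully open); "grip_force": force on a finger pad.
Only numpy, scipy, OpenCV 4.12 (cv2) and the standard library are available. Lean on these libraries where they do the work, as an engineer would, in place of code of your own. Each camera call takes 0.05 s, during which the arm holds its last target. There are 200 camera calls.

### The job

Pick up the ink knife from the glass slab, put its blade under the front lip of the larger hinged ink tin and lever the lid up until it stands open by itself at least half-way to upright. Keep the gripper off that inky tin, leave the smaller tin shut and the can between the tins in its place; then lay the knife flat with its handle back on the glass slab and let go.

Things in the scene. Friction and masses are not known exactly. Their poses are not given: they have to be found in the camera images.
- knife_grip (a point): Loose ink knife, 195 mm long, 0.12 kg: dark wooden handle 100 x 22 mm, 28 mm tall, thin steel blade. The point is where to grip (across the 22 mm, from above), near the centre of mass, 14 mm above the underside; handle reaches 35 mm ahead, 65 mm behind. x points to the blade's tip, z up. The blade is at this height, 3 mm thick, 30 mm wide, and ends 130 mm ahead of the point.
- big_tin: Larger metal ink tin, fixed, 100 (x) x 130 (y) x 55 mm tall, on either side. Origin: centre of its underside, on the table; x points from lip to hinge, z up. Its flat 3 mm lid has a front lip (tongue) 60 mm wide, jutting out from x = -50 (front wall) to -73 mm, underside 55 mm up, nothing below it but the table. Hinge line along y at x = +50 mm, 55 mm up.
- big_lid (a joint): Hinge angle of the larger tin's lid, rad: 0 shut, grows as the lip rises, 1.57 upright, 1.9 at most. The hinge is stiff by friction: the lid stays at whatever angle it is left; about 2 N up at the lip raises it.
- slab: Clear glass inking slab, fixed flat on the table, 170 mm (x) x 340 mm (y) x 6 mm thick. Origin at the centre of its underside, so its top is 6 mm above the table. The knife starts on it.
- small_lid (a joint): Hinge angle of the smaller tin's lid (a like tin 80 mm deep x 80 mm wide x 55 mm tall, on the other side of the table); 0 shut, and it must stay shut.
- ink_can_center (a point): Round ink can, loose, 60 mm across and 62 mm tall, standing between the two tins; the point is at its centre. It stays where it is.
Things that resemble listed ones, but are neither listed nor needed, are in the scene too. Leave any blue look-alike of the part that bears small_lid alone.

How it is judged:
By the outcome, as a careful person would: the job done as asked, in the order asked, and still so for the second after the job is handed in, with the robot touching nothing.
It also fails if it takes over 56 s, if anything falls off the work surface, if the arm or the gripper's body presses on something with over 40 N, if the wrist force passes 120 N, or if a joint passes its speed limit or range.

## Working session

There is one attempt and no reset: what is moved stays moved. The work goes in short steps, Python scripts to look and compute and a shell command to move; the robot and the scene stay as the last step left them, time stands still between calls to the robot, and variables do not carry over. Pictures are saved under pics/ and viewed, at most 12 in all, crops included, and the job is handed in when it is done.

```bash
ls; mkdir -p pics; python3 - <<'E'
from bench import ctrl,get_image
import cv2,numpy as np,pickle
s=ctrl.get_state();print({k:np.round(v,3).tolist() for k,v in s.items()})
d={}
for n in("scene","side","wrist"):
    d[n]=get_image(n);cv2.imwrite(f"pics/{n}0.png",d[n]["pixels"][:,:,::-1])
    print(n,d[n]["fx"],d[n]["cx"],d[n]["cy"],np.round(d[n].get("T",d[n].get("T_tool_cam")),3).tolist())
pickle.dump(d,open("d0.pkl","wb"))
E
```

```text
pics
{'time': 0.0, 'joint_positions': [1.326, 0.322, -0.07, 1.452, 0.023, 1.371, -0.057], 'qd': [-0.001, 0.001, -0.0, 0.001, 0.0, -0.0, 0.002], 'joint_torque': [0.001, -49.128, -0.404, -31.253, -0.064, 0.044, 0.0], 'position': [0.166, -0.628, 0.184], 'tool_rot': [-3.113, -0.405, 0.0], 'ft_force': [-0.355, -0.533, 0.233], 'torque': [-0.007, -0.068, 0.031], 'grip_force': 0.0, 'grip_width': 0.999}
scene 542.5833683297194 271.9294111145946 212.42066439818402 [[0.019, 0.718, -0.696, 1.499], [1.0, -0.008, 0.02, -0.2], [0.009, -0.696, -0.718, 1.039], [0.0, 0.0, 0.0, 1.0]]
side 483.13361039923495 285.9248340483794 213.60645658067446 [[-0.913, -0.22, 0.344, 0.035], [-0.408, 0.513, -0.755, 0.874], [-0.011, -0.83, -0.558, 0.852], [0.0, 0.0, 0.0, 1.0]]
wrist 343.46927828211915 285.2257308790454 213.08595727756384 [[0.0, -0.955, -0.297, 0.082], [1.0, 0.0, -0.0, 0.002], [0.0, -0.297, 0.955, -0.2], [0.0, 0.0, 0.0, 1.0]]
```

View pics/scene0.png

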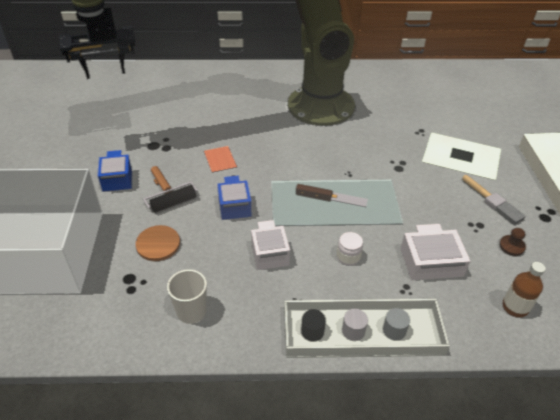

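View pics/side0.png

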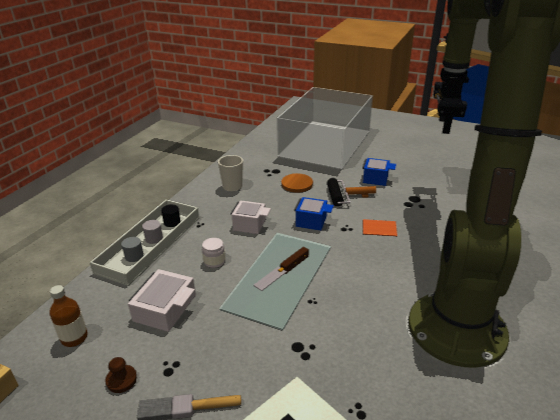

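The scene view shows the wooden-handled knife on the slab (handle 315,191; blade 352,200), and the big tin at (435,252) with its lip towards the robot. The small tin is at (270,245) and the can at (350,247). Blue look-alike tins are at (115,170) and (235,197). A second spatula with an orange handle is at (495,200), off the slab. The knife I want is the one on the slab, because it has the dark wooden handle. I'll enlarge that area and measure.

```bash
cat > h.py <<'E'
import cv2,numpy as np,pickle
def ray(d,uv,T=None):
    T=d["T"] if T is None else T
    c=np.array([(uv[0]-d["cx"])/d["fx"],(uv[1]-d["cy"])/d["fy"],1.])
    return T[:3,3],T[:3,:3]@c
def onz(d,uv,z,T=None):
    o,r=ray(d,uv,T); return o+r*(z-o[2])/r[2]
def proj(d,p):
    c=np.linalg.inv(d["T"])@np.append(p,1); return np.array([d["fx"]*c[0]/c[2]+d["cx"],d["fy"]*c[1]/c[2]+d["cy"]])
E
python3 - <<'E'
from h import *
d=pickle.load(open("d0.pkl","rb"))
im=d["scene"]["pixels"][:,:,::-1]
a=cv2.resize(im[170:290,230:490],None,fx=3,fy=3,interpolation=cv2.INTER_CUBIC)
cv2.imwrite("pics/crop1.png",a)
D=d["scene"]
for n,uv,z in[("handle",(315,191),.034),("bladeend",(367,203),.02),("can",(350,240),.062),("bigtin",(437,247),.058),("lip",(430,229),.058),("small",(270,240),.058),("slab",(335,202),.006)]:print(n,onz(D,uv,z).round(3))
E
```

```text
handle [ 0.447 -0.055  0.034]
bladeend [0.48  0.083 0.02 ]
can [0.647 0.012 0.062]
bigtin [0.668 0.218 0.058]
lip [0.61  0.214 0.058]
small [ 0.641 -0.179  0.058]
slab [0.461 0.    0.006]
```

View pics/crop1.png

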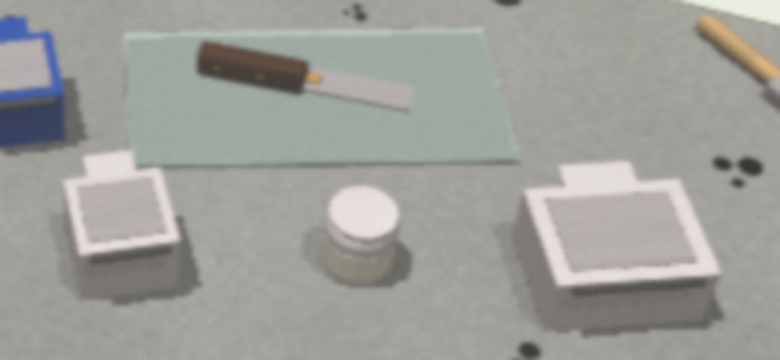

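The crop confirms the knife on the slab: handle from crop (200,56) to (306,78), blade tip at (411,97). The larger white tin has lid corners at crop (525,192), (682,181), (717,272) and (558,283). Its lip points at the robot, with its front edge from (559,166) to (631,162).

```bash
python3 - <<'E'
from h import *
d=pickle.load(open("d0.pkl","rb"))
D=d["scene"];S=d["side"]
g=lambda c,z:onz(D,(c[0]/3+230-.33,c[1]/3+170-.33),z)
L=np.array([g(c,.058) for c in[(525,192),(682,181),(717,272),(558,283)]])
print("lid",L.round(3).tolist(),"sides",[np.linalg.norm(L[i]-L[(i+1)%4]).round(3) for i in range(4)],"c",L.mean(0).round(4))
ya=(L[1]-L[0]+L[2]-L[3]);print("yaw big",np.arctan2(-ya[0],ya[1]))
P=np.array([g(c,.058) for c in[(559,166),(631,162)]]);print("lip",P.round(3).tolist())
print("tip",g((412,85),.0215).round(4),g((409,109),.0215).round(4))
print("handle far end top",g((203,42),.034).round(4),g((198,70),.034).round(4),"near",g((308,63),.034).round(4),g((303,90),.034).round(4))
# masks
for n,q,lo,hi in[("scene",D,(280,175),(375,215)),("side",S,(240,240),(320,295))]:
    im=q["pixels"].astype(int);m=(im.max(2)<110)&(im[:,:,0]>im[:,:,2]+8)
    k=np.zeros(m.shape,np.uint8);k[lo[1]:hi[1],lo[0]:hi[0]]=m[lo[1]:hi[1],lo[0]:hi[0]]
    c=max(cv2.findContours(k,0,1)[0],key=cv2.contourArea);r=cv2.minAreaRect(c);print(n,r,cv2.boxPoints(r).round(1).tolist(),onz(q,r[0],.024).round(4))
E
```

```text
lid [[0.624, 0.149, 0.058], [0.614, 0.28, 0.058], [0.709, 0.282, 0.058], [0.719, 0.156, 0.058]] sides [np.float64(0.131), np.float64(0.095), np.float64(0.126), np.float64(0.095)] c [0.6665 0.2169 0.058 ]
yaw big 0.07721283396431479
lip [[0.596, 0.182, 0.058], [0.592, 0.243, 0.058]]
tip [0.4623 0.0848 0.0215] [0.4925 0.0779 0.0215]
handle far end top [ 0.4174 -0.1007  0.034 ] [ 0.4539 -0.1071  0.034 ] near [ 0.4459 -0.008   0.034 ] [ 0.4803 -0.0158  0.034 ]
scene ((313.5, 192.0), (35.88924789428711, 10.001921653747559), 11.309932708740234) [[294.8999938964844, 193.39999389648438], [296.8999938964844, 183.60000610351562], [332.1000061035156, 190.60000610351562], [330.1000061035156, 200.39999389648438]] [ 0.4401 -0.0577  0.024 ]
side ((294.67999267578125, 259.239990234375), (11.599997520446777, 33.599998474121094), 53.13010025024414) [[277.79998779296875, 264.70001220703125], [304.6000061035156, 244.5], [311.6000061035156, 253.8000030517578], [284.70001220703125, 274.0]] [ 0.435  -0.0549  0.024 ]
```

```bash
cat >> h.py <<'E'
from scipy.spatial.transform import Rotation as Ro
def st():
    from bench import ctrl
    return ctrl.get_state()
def Ttool(s):
    T=np.eye(4);T[:3,:3]=Ro.from_rotvec(s["tool_rot"]).as_matrix();T[:3,3]=s["position"];return T
def yaw(s):
    x=Ttool(s)[:3,0];return np.arctan2(x[1],x[0])
def rel(s,p):  # mm in tool axes to reach TCP position p
    return (Ttool(s)[:3,:3].T@(np.array(p)-s["position"])*1000).round(1)
E
python3 -m crank '[[[41,-23,0,0,-1],[41,-23,0,0,-1],[35,-19,0,0,-1],[35,-19,0,0,-1],[35,-19,0,0,-1],[35,-19,0,0,-1],[35,-19,0,0,-1],[35,-19,0,0,-1],[35,-19,0,0,-1],[35,-19,0,0,-1]]]'
python3 -m crank '[[[35,-19,0,0,-1],[0,0,0,-0.12,-1],[0,0,0,-0.12,-1],[0,0,0,-0.12,-1],[0,0,0,-0.12,-1],[0,0,0,-0.12,-1],[0,0,0,-0.12,-1],[0,0,0,-0.12,-1],[0,0,0,-0.12,-1],[0,0,0,-0.07,-1]]]'
python3 -c "
from h import *
s=st();print(yaw(s),s['position'],s['joint_positions'],rel(s,(.443,-.036,.12)))"
```

```text
time: 0.98
position: [0.4588, -0.3502, 0.1849]
tool_rot: [3.115, 0.405, -0.0]
ft_force: [0.4, -0.2, -0.9]
grip_width: 0.998
grip_force: 0.0
time: 1.82
position: [0.4866, -0.3243, 0.1846]
tool_rot: [-2.506, -1.894, 0.0]
ft_force: [0.9, -0.2, 0.1]
grip_width: 1.002
grip_force: 0.0
1.2943940351438858 [ 0.48663952 -0.32430596  0.18458322] [ 0.93397627  0.21235558 -0.45202276  1.60613943  0.09458506  1.34553456
  0.19316599] [ 265.4 -120.6   64.7]
```

```bash
python3 -m crank '[[[33,-15,0,0,-1],[33,-15,0,0,-1],[33,-15,0,0,-1],[33,-15,0,0,-1],[33,-15,0,0,-1],[33,-15,0,0,-1],[33,-15,0,0,-1],[33,-15,0,0,-1],[0,0,0,0,-1]]]'
python3 - <<'E'
from h import *
from bench import get_image
s=st();w=get_image("wrist");pickle.dump((s,w),open("w1.pkl","wb"));cv2.imwrite("pics/w1.png",w["pixels"][:,:,::-1])
print(yaw(s),s["position"])
E
```

```text
time: 2.57
position: [0.4443, -0.0295, 0.1852]
tool_rot: [-2.501, -1.9, -0.001]
ft_force: [-0.1, 0.2, 0.4]
grip_width: 1.004
grip_force: 0.0
1.2991457420974717 [ 0.44427296 -0.02953255  0.18519113]
```

View pics/w1.png

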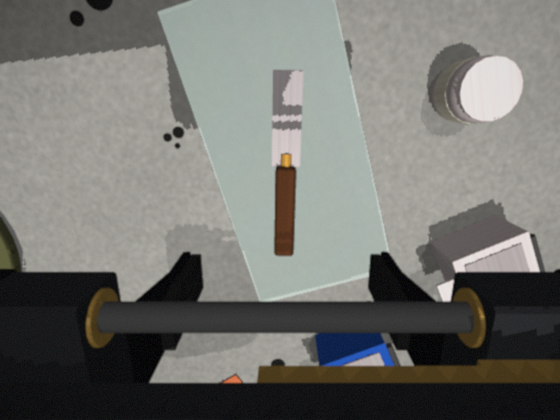

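The wrist view shows the knife straight ahead: handle from (284,255) to (286,167), blade tip at (288,70).

```bash
python3 - <<'E'
from h import *
s,w=pickle.load(open("w1.pkl","rb"));T=Ttool(s)@w["T_tool_cam"]
im=w["pixels"].astype(int);m=((im.max(2)<130)&(im[:,:,0]>im[:,:,2]+15)).astype(np.uint8);m[:,:250]=0;m[:,320:]=0;m[:150]=0;m[265:]=0
r=cv2.minAreaRect(max(cv2.findContours(m,0,1)[0],key=cv2.contourArea));print(r)
tip=onz(w,(288,70),.0215,T);a=onz(w,(284,239),.034,T);b=onz(w,(286,167),.034,T)
print("tip",tip.round(4),"back",a.round(4),"front",b.round(4))
v=(tip-a)[:2];print("yaw",np.arctan2(v[1],v[0]),np.linalg.norm(v),np.linalg.norm((tip-b)[:2]))
u=v/np.linalg.norm(v);g=tip[:2]-.13*u;print("grip",g, b[:2]-.035*u,a[:2]+.065*u)
g=(tip[:2]-.13*u+b[:2]-.035*u)/2+.008*u
print("target",g,"rel",rel(s,(g[0],g[1],.008)))
E
```

```text
((284.7799072265625, 210.005615234375), (19.15616798400879, 90.24195098876953), 1.1457629203796387)
tip [0.4789 0.0795 0.0215] back [ 0.4286 -0.0861  0.034 ] front [ 0.452  -0.0102  0.034 ]
yaw 1.2758011057652336 0.17304793024038323 0.09365935149042375
grip [ 0.44113742 -0.04486572] [ 0.44179154 -0.04366288] [ 0.44751966 -0.02386191]
target [ 0.44379036 -0.03660988] rel [ -7.1   1.5 177.2]
```

```bash
python3 -m crank '[[[-7,1.5,30,0.02,-1],[0,0,30,0,-1],[0,0,30,0,-1],[0,0,30,0,-1],[0,0,27,0,-1],[0,0,20,0,-1],[0,0,10,0,-1],[0,0,0,0,-1],[0,0,0,0,-1]]]' 60
python3 -c "
from h import *
s=st();print(yaw(s),s['position'],rel(s,(.4438,-.0366,.008)))"
```

```text
time: 3.37
position: [0.4447, -0.0451, 0.0081]
tool_rot: [-2.531, -1.861, 0.0]
ft_force: [-0.5, -0.2, 0.8]
grip_width: 0.999
grip_force: 0.0
1.2680758229660964 [ 0.444743   -0.04507318  0.00807448] [ 7.8 -3.4  0.1]
```

```bash
python3 -m crank '[[[8,-3.5,0,-0.01,-1],[0,0,0,0,-1],[0,0,0,0,-1],[0,0,0,0,0.3],[0,0,0,0,0.6],[0,0,0,0,1],[0,0,0,0,1],[0,0,0,0,1],[0,0,0,0,1],[0,0,0,0,1]]]' 60
python3 -m crank '[[[0,0,0,0,1],[0,0,0,0,1],[0,0,0,0,1]]]' 60
python3 -c "
from h import *
s=st();print(yaw(s),s['position'])"
```

```text
time: 4.2
position: [0.4436, -0.036, 0.0079]
tool_rot: [-2.521, -1.875, 0.0]
ft_force: [-0.2, -0.3, -0.2]
grip_width: 0.555
grip_force: 0.0
time: 4.45
position: [0.4436, -0.0359, 0.0079]
tool_rot: [2.521, 1.875, -0.0]
ft_force: [0.9, 0.1, 0.2]
grip_width: 0.327
grip_force: 0.0
1.2788027882252424 [ 0.44362462 -0.03593509  0.00790343]
```

```bash
python3 -m crank '[[[0,0,0,0,1],[0,0,0,0,1],[0,0,0,0,1],[0,0,0,0,1]]]' 60
python3 -m crank '[[[0,0,-5,0,1],[0,0,-15,0,1],[0,0,-20,0,1],[0,0,-20,0,1],[0,0,0,0,1],[0,0,0,0,1]]]' 60
python3 - <<'E'
from h import *
from bench import get_image
s=st();w=get_image("wrist");pickle.dump((s,w),open("w2.pkl","wb"));cv2.imwrite("pics/w2.png",w["pixels"][:,:,::-1])
print(yaw(s),s["position"])
E
```

```text
time: 4.78
position: [0.4436, -0.0359, 0.0079]
tool_rot: [2.521, 1.875, -0.0]
ft_force: [0.1, -0.1, 0.3]
grip_width: 0.047
grip_force: 0.0
time: 5.28
position: [0.4447, -0.0362, 0.0691]
tool_rot: [2.519, 1.873, 0.002]
ft_force: [-0.8, 0.1, -1.2]
grip_width: 0.006
grip_force: 0.0
1.2786123505995843 [ 0.44467551 -0.03622778  0.06909881]
```

View pics/w2.png

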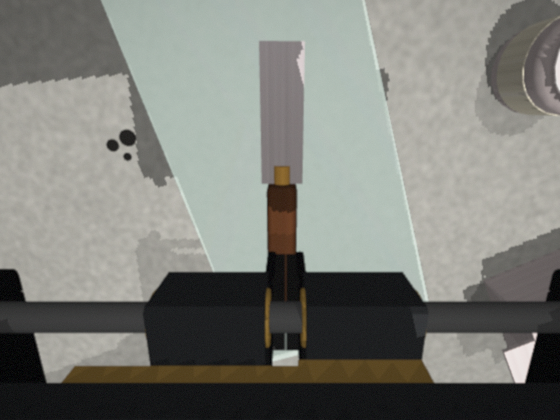

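The fingers shut on nothing (opening about 0), with the handle lying ahead of them: handle rows 185–255, blade tip at (282,41). I'll work out where the knife is now.

```bash
python3 - <<'E'
from h import *
s,w=pickle.load(open("w2.pkl","rb"));T=Ttool(s)@w["T_tool_cam"]
for z in (.0215,.0715,.0815):print(z,"tip",onz(w,(282,41),z,T).round(4),"bladestart",onz(w,(282,183),z,T).round(4),"front",onz(w,(282,185),z+.0125,T).round(4),"bw",np.linalg.norm(onz(w,(260,41),z,T)-onz(w,(303,41),z,T)).round(4),"hw",np.linalg.norm(onz(w,(267,210),z+.0125,T)-onz(w,(297,210),z+.0125,T)).round(4))
from bench import get_image
d={n:get_image(n) for n in("scene","side")};pickle.dump(d,open("d1.pkl","wb"))
a=cv2.resize(d["scene"]["pixels"][150:250,260:420,::-1],None,fx=3.5,fy=3.5);b=cv2.resize(d["side"]["pixels"][210:320,210:350,::-1],None,fx=3,fy=3)
h=max(a.shape[0],b.shape[0]);p=[cv2.copyMakeBorder(x,0,h-x.shape[0],0,0,0) for x in(a,b)]
o=np.hstack(p);print(o.shape);o=cv2.resize(o,None,fx=.8,fy=.8);cv2.imwrite("pics/c2.png",o)
E
```

```text
0.0215 tip [0.4791 0.0797 0.0215] bladestart [ 0.4516 -0.0108  0.0215] front [ 0.452  -0.0095  0.034 ] bw 0.0281 hw 0.0214
0.0715 tip [0.477  0.0718 0.0715] bladestart [ 4.551e-01 -4.000e-04  7.150e-02] front [0.4556 0.0011 0.084 ] bw 0.0224 hw 0.0169
0.0815 tip [0.4766 0.0702 0.0815] bladestart [0.4557 0.0017 0.0815] front [0.4563 0.0032 0.094 ] bw 0.0213 hw 0.016
(350, 980, 3)
```

View pics/c2.png

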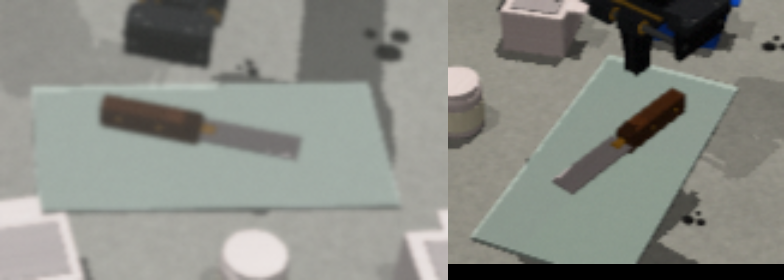

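```bash
python3 - <<'E'
from h import *
s,w=pickle.load(open("w2.pkl","rb"));d=pickle.load(open("d1.pkl","rb"))
print(s["position"],s["joint_positions"])
p0=np.array(s["position"]);R=Ttool(s)[:3,:3]
for n in d:
    print(n,"tcp",proj(d[n],p0).round(1),"grasp pt",proj(d[n],p0+[0,0,.019]).round(1),"80 up",proj(d[n],p0+[0,0,.08]).round(1))
c=np.linalg.inv(w["T_tool_cam"])@[0,0,0,1];print("wrist tcp px",343.5*c[0]/c[2]+w["cx"],343.5*c[1]/c[2]+w["cy"])
# observed fingertip: scene, side
for n,off,sc,uv,x0 in[("scene",(260,150),2.8,(168,60),0),("side",(210,210),2.4,(635,72),448)]:
    px=((uv[0]-x0)/sc+off[0],uv[1]/sc+off[1]);print(n,"obs",px)
E
```

```text
[ 0.44467551 -0.03622778  0.06909881] [ 0.73202847  0.00566138 -0.70491983  2.0573492   0.00555499  1.07730038
 -0.2676869 ]
scene tcp [322.8 180.8] grasp pt [323.4 175.4] 80 up [325.2 157.5]
side tcp [288.4 249.1] grasp pt [288.4 243.3] 80 up [288.2 224.1]
wrist tcp px 282.7837037475841 240.63774883417284
scene obs (320.0, 171.42857142857144)
side obs (287.9166666666667, 240.0)
```

```bash
python3 - <<'E'
from h import *
s,w=pickle.load(open("w2.pkl","rb"));d=pickle.load(open("d1.pkl","rb"))
Ti=np.linalg.inv(w["T_tool_cam"])
for x in(0,.0095):
  for z in (0,-.01,-.02,-.03,-.04):
    r=[]
    for y in(0,.0435):
        c=Ti@[x,y,z,1];r+=[round(w["fx"]*c[0]/c[2]+w["cx"]),round(w["fy"]*c[1]/c[2]+w["cy"])]
    print(x,z,r)
A=[];b=[]
for n,uv in(("scene",(320,171.4)),("side",(287.9,240))):
    o,v=ray(d[n],uv);v/=np.linalg.norm(v);P=np.eye(3)-np.outer(v,v);A.append(P);b.append(P@o)
print("tri fingertip",np.linalg.lstsq(np.vstack(A),np.hstack(b),rcond=None)[0])
for n,(u0,v0,u1,v1) in(("scene",(295,150,345,185)),("side",(270,200,310,250))):
    im=d[n]["pixels"][v0:v1,u0:u1].astype(int);m=im.max(2)<50
    ys,xs=np.nonzero(m);k=ys.max();print(n,"dark bottom",v0+k,"cols",u0+xs[ys==k],"prev",[(v0+k-i,u0+xs[ys==k-i].min(),u0+xs[ys==k-i].max()) for i in range(1,9) if (ys==k-i).any()])
E
```

```text
0 0 [283, 241, 352, 241]
0 -0.01 [283, 247, 355, 247]
0 -0.02 [283, 254, 359, 254]
0 -0.03 [282, 261, 363, 261]
0 -0.04 [282, 270, 367, 270]
0.0095 0 [283, 226, 353, 226]
0.0095 -0.01 [283, 232, 356, 232]
0.0095 -0.02 [283, 238, 360, 238]
0.0095 -0.03 [282, 245, 364, 245]
0.0095 -0.04 [282, 253, 368, 253]
tri fingertip [ 0.44502709 -0.04273182  0.09798465]
scene dark bottom 170 cols [324] prev [(np.int64(169), np.int64(318), np.int64(327)), (np.int64(168), np.int64(319), np.int64(329)), (np.int64(167), np.int64(322), np.int64(322)), (np.int64(166), np.int64(313), np.int64(330)), (np.int64(165), np.int64(317), np.int64(322)), (np.int64(164), np.int64(316), np.int64(320)), (np.int64(163), np.int64(313), np.int64(317))]
side dark bottom 240 cols [288 289] prev [(np.int64(239), np.int64(286), np.int64(291)), (np.int64(238), np.int64(284), np.int64(292)), (np.int64(237), np.int64(284), np.int64(293)), (np.int64(236), np.int64(284), np.int64(293)), (np.int64(235), np.int64(284), np.int64(293)), (np.int64(234), np.int64(284), np.int64(307)), (np.int64(233), np.int64(284), np.int64(309)), (np.int64(232), np.int64(284), np.int64(309))]
```

All three views put the real fingertips about 30 mm above the reported TCP: triangulated z is 0.098 against 0.069 reported. So the fingers closed above the handle and the knife hasn't moved. I'll go about 30 mm deeper and watch the force.

```bash
python3 -m crank '[[[0,0,0,0,-1],[0,0,0,0,-1],[0,0,0,0,-1],[0,0,0,0,-1],[0,0,0,0,-1],[0,0,0,0,-1],[0,0,0,0,-1],[0,0,0,0,-1]]]' 60
python3 -m crank '[[[0,0,25,0,-1],[0,0,25,0,-1],[0,0,17,0,-1],[0,0,8,0,-1],[0,0,5,0,-1],[0,0,3,0,-1],[0,0,0,0,-1],[0,0,0,0,-1]]]' 60
python3 -c "
from h import *
s=st();print(yaw(s),s['position'],s['ft_force'],rel(s,(.4438,-.0366,-.02)))"
```

```text
time: 6.1
position: [0.4436, -0.0359, 0.0679]
tool_rot: [2.521, 1.875, -0.0]
ft_force: [-0.2, 1.3, -0.9]
grip_width: 0.526
grip_force: 0.0
time: 6.77
position: [0.4444, -0.036, -0.0143]
tool_rot: [2.52, 1.874, 0.001]
ft_force: [0.7, -0.9, -0.7]
grip_width: 0.99
grip_force: 0.0
1.278863405222244 [ 0.44443796 -0.03603042 -0.014314  ] [ 0.65475563 -0.92145581 -0.66037113] [-0.7 -0.5  5.7]
```

```bash
python3 -m crank '[[[0,0,2,0,-1],[0,0,2,0,-1],[0,0,0,0,-1],[0,0,0,0,-1]]]' 60
python3 -m crank '[[[0,0,0,0,1],[0,0,0,0,1],[0,0,0,0,1],[0,0,0,0,1],[0,0,0,0,1],[0,0,0,0,1],[0,0,0,0,1],[0,0,0,0,1],[0,0,0,0,1],[0,0,0,0,1]]]' 60
python3 -m crank '[[[0,0,0,0,1],[0,0,0,0,1],[0,0,0,0,1],[0,0,0,0,1],[0,0,0,0,1]]]' 60
```

```text
time: 7.1
position: [0.4437, -0.036, -0.019]
tool_rot: [2.521, 1.874, -0.0]
ft_force: [0.1, -0.5, -0.4]
grip_width: 1.0
grip_force: 0.0
time: 7.93
position: [0.4436, -0.036, -0.0191]
tool_rot: [2.521, 1.875, -0.0]
ft_force: [-0.5, 0.2, 0.2]
grip_width: 0.326
grip_force: 0.0
time: 8.35
position: [0.4434, -0.0359, -0.0191]
tool_rot: [-2.521, -1.875, 0.001]
ft_force: [-1.0, -0.2, 0.8]
grip_width: 0.246
grip_force: 60.0
```

```bash
python3 -m crank '[[[0,0,-5,0,1],[0,0,-15,0,1],[0,0,-30,0,1],[0,0,-30,0,1],[0,0,-30,0,1],[0,0,-10,0,1],[0,0,0,0.06,1],[0,0,0,0.12,1],[0,0,0,0.12,1],[0,0,0,0.12,1]]]' 60
python3 -m crank '[[[0,0,0,0.12,1],[0,0,0,0.12,1],[0,0,0,0.12,1],[0,0,0,0.12,1],[0,0,0,0.12,1],[0,0,0,0.12,1],[0,0,0,0.07,1],[0,0,0,0,1],[0,0,0,0,1]]]' 60
python3 -c "
from h import *
s=st();print(yaw(s),s['position'],s['joint_positions'].round(2),rel(s,(.462,.2015,.10)))"
```

```text
time: 9.18
position: [0.4433, -0.036, 0.1005]
tool_rot: [2.86, 1.3, -0.001]
ft_force: [0.7, -0.3, -2.0]
grip_width: 0.243
grip_force: 60.0
time: 9.93
position: [0.4433, -0.0359, 0.1005]
tool_rot: [-3.14, -0.111, 0.001]
ft_force: [0.3, 0.0, -1.6]
grip_width: 0.248
grip_force: 60.0
0.07098592094574113 [ 0.44326622 -0.0359353   0.10048594] [ 0.78 -0.04 -0.74  2.02 -0.03  1.15 -1.44] [  35.5 -235.5    0.5]
```

```bash
python3 -m crank '[[[4,-26,0,0,1],[4,-26,0,0,1],[4,-26,0,0,1],[4,-26,0,0,1],[4,-26,0,0,1],[4,-26,0,0,1],[4,-26,0,0,1],[4,-26,0,0,1],[3,-27,0,0,1],[0,0,0,0,1]]]' 60
python3 -m crank '[[[0,0,0,0,1]]]' 60
python3 - <<'E'
from h import *
from bench import get_image
s=st();w=get_image("wrist");pickle.dump((s,w),open("w3.pkl","wb"));cv2.imwrite("pics/w3.png",w["pixels"][:,:,::-1])
print(yaw(s),s["position"],s["joint_positions"].round(2),rel(s,(.462,.2015,.10)))
E
```

```text
time: 10.77
position: [0.4614, 0.2076, 0.1013]
tool_rot: [-3.134, -0.123, -0.001]
ft_force: [0.4, -0.3, -0.8]
grip_width: 0.248
grip_force: 60.0
time: 10.85
position: [0.4617, 0.2028, 0.1007]
tool_rot: [-3.138, -0.117, 0.001]
ft_force: [-0.9, -0.6, -1.5]
grip_width: 0.249
grip_force: 60.0
0.07444863429495455 [0.46169562 0.20279908 0.10070869] [ 0.45  0.17 -0.98  1.89  0.15  1.17 -2.08] [0.2 1.3 0.7]
```

View pics/w3.png

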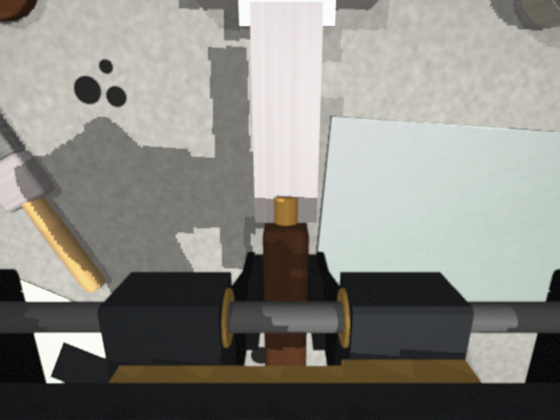

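The wrist view shows the blade centred at col 286, with its tip near row 2. The lip's front edge is at row 26, cols 240–335 (centre 287), so the blade is well aligned sideways.

```bash
python3 - <<'E'
from h import *
s,w=pickle.load(open("w3.pkl","rb"));T=Ttool(s)@w["T_tool_cam"]
for uv in[(240,26),(287,26),(335,26)]:
    p=onz(w,uv,.058,T);print("lip",p.round(4),rel(s,p))
for z in(.13,.14,.15):
    print(z,"tip",rel(s,onz(w,(286,2),z,T)),"bladestart",rel(s,onz(w,(286,221),z,T)))
im=w["pixels"][:30,285].astype(int);print(im[:,0].tolist())
E
```

```text
lip [0.5906 0.239  0.058 ] [131.2 -26.5  42.6]
lip [0.5928 0.2094 0.058 ] [131.2   3.2  42.6]
lip [0.595  0.1791 0.058 ] [131.2  33.6  42.6]
0.13 tip [126.3   2.5 -29.4] bladestart [ 25.3   2.6 -29.3]
0.14 tip [123.7   2.5 -39.4] bladestart [ 28.7   2.5 -39.3]
0.15 tip [121.2   2.4 -49.4] bladestart [ 32.1   2.5 -49.3]
[249, 245, 233, 230, 230, 230, 230, 230, 230, 231, 230, 230, 230, 231, 230, 231, 231, 231, 231, 232, 231, 233, 234, 232, 232, 232, 232, 233, 233, 232]
```

```bash
python3 -m crank '[[[-4,0,23,0,1],[0,0,23,0,1],[0,0,23,0,1],[0,0,15,0,1],[0,0,8,0,1],[0,0,0,0,1],[0,0,0,0,1]]]' 60
python3 - <<'E'
from h import *
from bench import get_image
s=st();w=get_image("side");cv2.imwrite("pics/s4.png",cv2.resize(w["pixels"][200:350,90:290,::-1],None,fx=3,fy=3))
print(yaw(s),s["position"],s["ft_force"],rel(s,(.4617+.019,.2028+.0015,.0087)))
E
```

```text
time: 11.48
position: [0.4587, 0.1999, 0.0091]
tool_rot: [3.139, 0.107, -0.0]
ft_force: [-0.5, 0.2, -1.6]
grip_width: 0.245
grip_force: 60.0
0.06795223149433521 [0.45872446 0.19985522 0.00912577] [-0.5374215   0.20267177 -1.55724085] [22.2 -2.9  0.4]
```

View pics/s4.png

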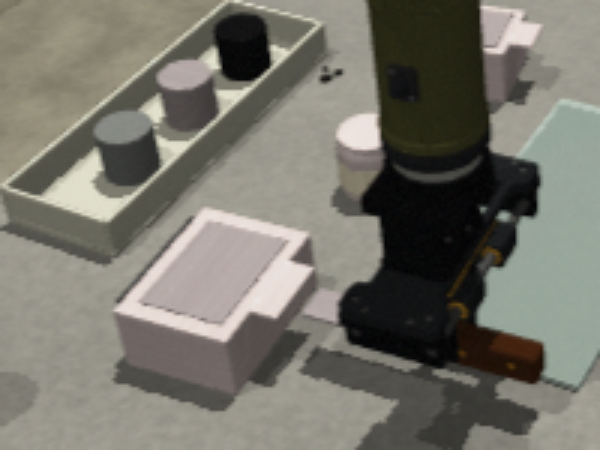

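The blade sits level, just below and in front of the lip. Next I slide it under and start lifting.

```bash
python3 -m crank '[[[5,-1,0,0,1],[8,-1,0,-0.005,1],[8,0,0,0,1],[5.5,0,0,0,1],[0,0,0,0,1],[0,0,-4,0,1],[0,0,-2,0,1],[0,0,0,0,1]]]' 60
python3 -m crank '[[[0.2,0,-5.4,0,1],[0.4,0,-5.3,0,1],[0.7,0,-5.3,0,1],[0.9,0,-5.3,0,1],[1.2,0,-5.2,0,1],[1.4,0,-5.2,0,1],[0,0,0,0,1]]]' 60
python3 - <<'E'
from h import *
from bench import get_image
s=st();w=get_image("wrist");d=get_image("side")
cv2.imwrite("pics/c5.png",np.hstack([cv2.resize(d["pixels"][200:350,90:290,::-1],(400,300)),cv2.resize(w["pixels"][:,:,::-1],(400,300))]))
print(yaw(s),s["position"],s["ft_force"],s["torque"])
E
```

```text
time: 12.2
position: [0.4845, 0.2047, 0.0153]
tool_rot: [3.139, 0.116, 0.0]
ft_force: [0.1, 0.7, -3.0]
grip_width: 0.246
grip_force: 60.0
time: 12.78
position: [0.4906, 0.2051, 0.0479]
tool_rot: [-3.139, -0.115, -0.003]
ft_force: [-0.9, -0.2, -2.8]
grip_width: 0.245
grip_force: 60.0
0.07349312304798089 [0.49056925 0.20511927 0.04791285] [-0.85338777 -0.19504029 -2.84370236] [-0.05242498  0.38590612  0.03158408]
```

View pics/c5.png

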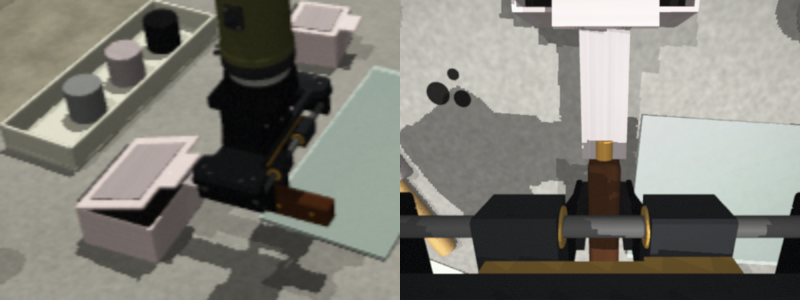

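The lid is rising and the knife stays level. I'll continue the arc.

```bash
python3 -m crank '[[[1.8,0,-5,0,1],[1.9,0,-5,0,1],[2.3,0,-4.8,0,1],[2.4,0,-4.8,0,1],[2.7,0,-4.6,0,1],[2.9,0,-4.5,0,1],[3.2,0,-4.3,0,1],[3.3,0,-4.2,0,1],[0,0,0,0,1]]]' 60
python3 -m crank '[[[3.6,0,-3.9,0,1],[3.7,0,-3.9,0,1],[4,0,-3.5,0,1],[4,0,-3.5,0,1],[4.3,0,-3.1,0,1],[4.4,0,-3.1,0,1],[4.6,0,-2.7,0,1],[4.7,0,-2.6,0,1],[0,0,0,0,1]]]' 60
python3 -m crank '[[[4.9,0,-2.2,0,1],[4.9,0,-2.2,0,1],[0,0,0,0,1],[0,0,0,0,1]]]' 60
python3 - <<'E'
from h import *
from bench import get_image
s=st();w=get_image("wrist");d=get_image("side")
cv2.imwrite("pics/c6.png",np.hstack([cv2.resize(d["pixels"][180:330,90:290,::-1],(400,300)),cv2.resize(w["pixels"][:,:,::-1],(400,300))]))
print(yaw(s),s["position"],s["ft_force"],s["torque"])
E
```

```text
time: 13.63
position: [0.5114, 0.2067, 0.0849]
tool_rot: [-3.139, -0.115, -0.003]
ft_force: [-1.6, 1.1, -1.2]
grip_width: 0.245
grip_force: 60.0
time: 14.38
position: [0.5449, 0.2091, 0.1108]
tool_rot: [-3.139, -0.115, -0.003]
ft_force: [0.2, -0.0, -1.3]
grip_width: 0.243
grip_force: 60.0
time: 14.72
position: [0.5537, 0.2096, 0.1147]
tool_rot: [-3.139, -0.115, -0.002]
ft_force: [-0.1, 0.2, -0.7]
grip_width: 0.243
grip_force: 60.0
0.07355329565883688 [0.55369795 0.20963302 0.11466304] [-0.12463211  0.22154859 -0.65240263] [-0.03683391  0.00521484 -0.01709459]
```

View pics/c6.png

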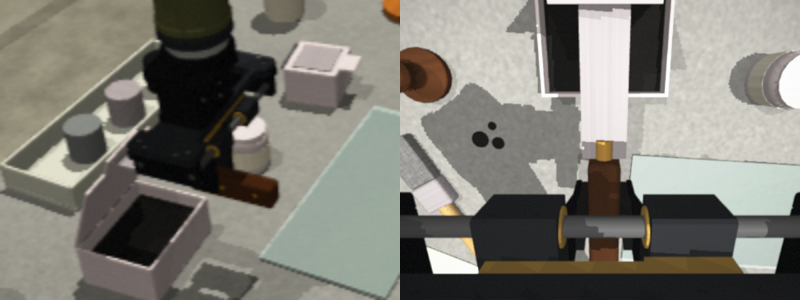

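The lid stands well open at roughly 1.2 rad, with almost no force on the blade. I'll draw the knife straight back and return it to where it lay.

```bash
python3 -m crank '[[[-10,0,0,0,1],[-20,0,0,0,1],[-25,0,0,0,1],[-25,0,0,0,1],[-25,0,0,0,1],[0,0,0,0,1]]]' 60
python3 -m crank '[[[-3,26,0,0,1],[-3,26,0,0,1],[-3,26,0,0,1],[-3,26,0,0,1],[-2,26,0,0,1],[-2,26,0,0,1],[-2,26,0,0,1],[-2,26,0,0,1],[-2,26,0,0,1],[0,3,0,0,1]]]' 60
python3 -m crank '[[[0,0,0,-0.06,1],[0,0,0,-0.12,1],[0,0,0,-0.12,1],[0,0,0,-0.12,1],[0,0,0,-0.12,1],[0,0,0,-0.12,1],[0,0,0,-0.12,1],[0,0,0,-0.12,1],[0,0,0,-0.12,1],[0,0,0,-0.12,1]]]' 60
python3 -m crank '[[[0,0,0,-0.065,1],[0,0,0,0,1],[0,0,0,0,1]]]' 60
python3 - <<'E'
from h import *
s=st()
print(yaw(s),s["position"],s["joint_positions"].round(2),rel(s,(.4437,-.036,-.019)))
E
```

```text
time: 15.32
position: [0.4427, 0.2016, 0.1136]
tool_rot: [3.134, 0.12, -0.004]
ft_force: [-0.2, 0.5, -1.3]
grip_width: 0.246
grip_force: 60.0
time: 16.15
position: [0.4429, -0.0415, 0.1143]
tool_rot: [3.137, 0.106, -0.001]
ft_force: [0.3, -0.1, -1.6]
grip_width: 0.252
grip_force: 60.0
time: 16.98
position: [0.4434, -0.0357, 0.1144]
tool_rot: [2.574, 1.8, -0.001]
ft_force: [0.2, 0.1, -1.7]
grip_width: 0.244
grip_force: 60.0
time: 17.23
position: [0.4435, -0.0358, 0.1145]
tool_rot: [2.522, 1.872, -0.0]
ft_force: [0.2, -1.1, -2.2]
grip_width: 0.246
grip_force: 60.0
1.2771656729551717 [ 0.4434881  -0.03583784  0.11447852] [ 0.75 -0.05 -0.7   2.   -0.04  1.18 -0.23] [ -0.    0.2 133.5]
```

```bash
python3 -m crank '[[[0,0,25,0,1],[0,0,30,0,1],[0,0,30,0,1],[0,0,25,0,1],[0,0,12,0,1],[0,0,5,0,1],[0,0,3,0,1],[0,0,0,0,1],[0,0,0,0,1]]]' 60
python3 -m crank '[[[0,0,1.5,0,1],[0,0,1,0,1],[0,0,0,0,1]]]' 60
```

```text
time: 17.98
position: [0.4447, -0.0363, -0.0145]
tool_rot: [2.52, 1.873, 0.002]
ft_force: [0.0, -0.3, -0.7]
grip_width: 0.244
grip_force: 60.0
time: 18.23
position: [0.4441, -0.0364, -0.0176]
tool_rot: [2.521, 1.874, 0.001]
ft_force: [0.1, 0.0, -2.2]
grip_width: 0.249
grip_force: 60.0
```

```bash
python3 -m crank '[[[0,0,0.7,0,1],[0,0,0,0,1],[0,0,0,0,0.8],[0,0,0,0,0.4],[0,0,0,0,0],[0,0,0,0,-0.5],[0,0,0,0,-1],[0,0,0,0,-1],[0,0,0,0,-1],[0,0,0,0,-1]]]' 20
python3 -m crank '[[[0,0,0,0,-1],[0,0,0,0,-1],[0,0,0,0,-1],[0,0,-10,0,-1],[0,0,-25,0,-1],[0,0,-30,0,-1],[0,0,-30,0,-1],[0,0,-30,0,-1],[0,0,0,0,-1],[0,0,0,0,-1]]]' 20
python3 - <<'E'
from h import *
from bench import get_image
d=get_image("side");e=get_image("scene")
cv2.imwrite("pics/c7.png",np.hstack([d["pixels"][170:350,90:360,::-1],e["pixels"][150:330,225:480,::-1]]))
print(st()["position"])
E
```

```text
time: 19.07
position: [0.4438, -0.0362, -0.0187]
tool_rot: [2.521, 1.875, -0.0]
ft_force: [-0.2, 0.4, -0.1]
grip_width: 0.668
grip_force: 0.0
time: 19.9
position: [0.4454, -0.0364, 0.1087]
tool_rot: [2.518, 1.872, 0.004]
ft_force: [-1.4, 0.0, -0.3]
grip_width: 0.999
grip_force: 0.0
[ 0.44319072 -0.03618426  0.10607354]
```

View pics/c7.png

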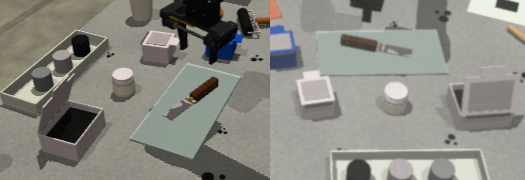

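The knife lies flat on the slab and is released. The big lid stands open, the small tin is shut and the can is in place.

```bash
python3 -c "
from bench import job
print(job.close_job())"
```

```text
the job is handed in; nothing more can be done
None
```

The job is handed in, but no score came back: the larger tin's lid stands open by itself at roughly 1.2 rad (my estimate from the blade's path), the small tin is shut, the can is in place, and the knife lies flat and released on the slab after about 20 s.

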